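Reset the rings of the large lever arch board

TASK

Two birch lever arch boards lie on the mudroom bench. The rings of the larger one have closed out of line: lift its lever right up so that the rings spring wide open, then press the lever fully down again so that they close. Do not work the lever of the smaller board.

Things in the scene. Friction and masses are not known exactly. Their poses are not given: they have to be found in the camera images.
- large_file: Larger lever arch board, fixed: plain birch ply 240 (x) by 190 (y) by 9 mm, flat. Origin: centre of its underside, z up. On the line y = -40 mm: two steel rings at x = +5 and +85, 60 mm high, tipping to +y as they open (to y = +15 at most); the lever's hinge axis along y through x = -20, z = 29; the lever reaches from it towards -x. A dog brush lies on the +y half and may stay.
- large_file_grip (a point): Centre of the black grip at the end of the larger board's lever, 78 mm from the hinge axis; 36 mm long (along the lever), 14 wide (board's y), 11 thick. Axes turn with the lever: y along the hinge axis, -x towards the lever's end. Lever down: centre 29 mm above the bench, underside 14 mm above the board, free for 40 mm to either side.
- large_file_lever (a joint): Angle of the larger board's lever, rad: 0 = fully down (rings closed), 1.2 = fully up at its stop (rings wide open); the rings move with it. Starts 0 to 0.17. Stiff hinge: it stays where it is left. A ring spring helps it up and resists it on the way down: at the grip it takes 1 to 2 N to lift, 2 to 3 N to press.
- small_file_lever (a joint): Angle of the lever on the smaller board, rad: 0 = fully down. Starts within 0.05 of that and must stay down. This board has the same shape and materials, all sizes 0.75 times as large (board 180 by 143 mm); a small flashlight lies on it. Which board lies left and which right of the robot's centre line varies.
Mind the look-alikes: they are no part of the job. What is shaped like the part that bears small_file_lever but pink or red is not meant.

How it is judged:
On the way:
1. the larger board's lever is lifted right up (over 1.0 rad), its rings wide open (value of joint large_file_lever above 1 rad), for 0.2 s.
At the end, for the whole second after the job is handed in: The larger board's lever is down again (within 0.17 rad, about 10 degrees, of fully down) and at rest, so that the rings are closed, and the smaller board's lever is still down (within 0.17 rad) (value of joint each of large_file_lever, small_file_lever below 0.17 rad and velocity of joint large_file_lever between -0.05 and 0.05 rad/s); the robot touches nothing.
It fails at once if the smaller board's lever is lifted (over 0.25 rad) (value of joint small_file_lever above 0.25 rad).
It also fails if it takes over 45 s, if anything falls off the work surface, if the arm or the gripper's body presses on something with over 40 N, if the wrist force passes 120 N, or if a joint passes its speed limit or range.

ROBOT

A 7-joint arm with a two-finger parallel gripper is mounted at the origin on the work surface. World frame = base frame: x ahead of the robot, y to its left, z up, the work surface at z = 0. Lengths are in m, angles in rad, forces in N, time in s.
With the tool pointing down it reaches from about 0.4 to 0.925 m from the base axis. Payload 5.6 kg.
Tool frame: the origin (TCP) lies midway between the tips of the shut fingers; the grasp point (between the pads) lies 19 mm behind it; x points along the fingers, z is the direction in which the jaws open and shut, and the axes are right-handed (so a half turn about x gives the same grasp; the last joint's range is limited). The gripper opens to 85 mm and grips with 20 to 120 N. Pads are 22 mm wide; open, the fingers measure 114 mm over their backs; the gripper's body (76 mm by 85 mm) begins 54 mm behind the grasp point. The pads swing forward as they close: fully open they stand 13 mm farther back than shut.
Start: joints at [1.219, 0.468, -0.012, 1.603, 0.006, 1.071, -0.056], TCP at [0.198, -0.619, 0.231] pointing down, gripper open.
Joint ranges: [-2.53, 2.53], [-0.31, 2.02], [-1.57, 1.55], [0.28, 2.44], [-1.29, 4.43], [0.15, 1.84], [-2.92, 2.92]. Speed limits (rad/s): [2.57, 2.57, 3.14, 3.14, 3.14, 3.14, 3.14].

INTERFACE

Orientations are given as a unit quaternion [w, x, y, z].
In Python, from station import env gives the robot as it stands.
- The arm moves only by the shell command python3 -m creep 'ROWS' [OPENING]. ROWS is JSON, a list of rows, each a list of 4 numbers: the shift along the tool's x, y, z in mm, then the turn about the tool's x in rad. A call has 1 to 20 rows; each row shifts and turns the commanded pose from where the row before left it, along the tool's axes as they then stand; what a row does not reach is not made up. A row lasts 1/8 s, in which the tool goes at most 62.5 mm and 10.7 degrees, less where a joint would pass 70% of its speed; a pose out of reach is approached as far as the arm can. A call is refused whole if a number of a shift passes 62.5 or a number of a turn 0.188, either way. A call with a gripper value outside its range is refused whole. OPENING is the opening, from 0 (shut) to 1 (fully open), set as the call begins (- or left out, the last holds). The fingers move at their own pace and stop on an object; the grip force is fixed at half the most. Time passes only in rows, so rows that do not move let the fingers close. It gives the time, the measured TCP pose, the force and the opening at its end, in the units of the state.
- env.get_state(): the state, without advancing time (a new reading comes with each control period).
- env.snapshot(name): name is "side" or "top" or "wrist"; returns the picture (384x512x3 uint8, blue, green, red); there is no depth.
- env.get_calibration(name): a dict with "mtx" (3x3 intrinsics, pixels), "R" (3x3) and "t" (3): a world point X has camera coordinates R X + t. Camera axes: x right, y down, z forward; pixel columns grow to the right and rows downward; lengths in m; the calibration is good to about 2 mm. A picture is of the moment at which its call begins: read the wrist's pose just before it. get_calibration takes no time and is no camera call; for the wrist camera it gives the pose at the moment of the call.
- env.finish_job(): hands the job in, once; it reports no verdict.
The state is a dict: "time_s": time; "joint_positions": joint angles; "qvel": joint speeds; "joint_efforts": joint torques, N m; "tool_pos": TCP position; "eef_rot": TCP orientation; "contact_force": force on the tool from outside, world axes, zero at the start; "wrist_torque": the same for the moment, N m; "width": finger opening in m.
Only numpy, scipy, OpenCV 4.12 (cv2) and the standard library are available. Lean on these libraries where they do the work, as an engineer would, in place of code of your own. Each camera call takes 0.05 s, during which the arm holds its last target.

## Working session

There is one attempt and no reset: what is moved stays moved. The work goes in short steps, Python scripts to look and compute and a shell command to move; the robot and the scene stay as the last step left them, time stands still between calls to the robot, and variables do not carry over. Pictures are saved under pics/ and viewed, and the job is handed in when it is done.

```bash
ls; mkdir -p pics; python3 - <<'E'
from station import env
import cv2
s=env.get_state();print({k:s[k] for k in ('time_s','tool_pos','eef_rot','width','contact_force')})
for n in ('top','side'):
    im=env.snapshot(n);cv2.imwrite(f'pics/{n}0.png',im)
    c=env.get_calibration(n);print(n,c)
E
```

```text
pics
{'time_s': 0.0, 'tool_pos': array([ 0.19728152, -0.6187507 ,  0.23031849]), 'eef_rot': array([ 0.57038338,  0.41753982,  0.57144639, -0.41686009]), 'width': 0.08557835834493917, 'contact_force': array([0.51762667, 0.2384003 , 1.16234078])}
top {'mtx': array([[448.59350996,   0.        , 254.21230792],
       [  0.        , 448.59350996, 182.43394211],
       [  0.        ,   0.        ,   1.        ]]), 'R': array([[ 0.01428146, -0.99976634,  0.0162268 ],
       [-0.98813507, -0.01659353, -0.15268837],
       [ 0.15292195, -0.01385366, -0.98814116]]), 't': array([-0.04922078,  0.52053566,  1.04902959])}
side {'mtx': array([[370.75107475,   0.        , 249.41694152],
       [  0.        , 370.75107475, 188.92533149],
       [  0.        ,   0.        ,   1.        ]]), 'R': array([[-0.73836322, -0.67408956,  0.02056739],
       [-0.45892808,  0.47987193, -0.74773522],
       [ 0.49417079, -0.56153914, -0.66367841]]), 't': array([0.34767394, 0.29921657, 0.56405711])}
```

View pics/top0.png

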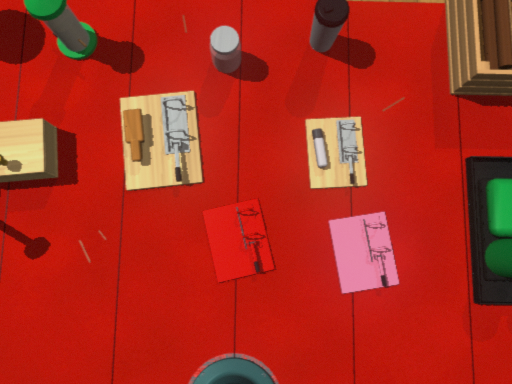

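View pics/side0.png

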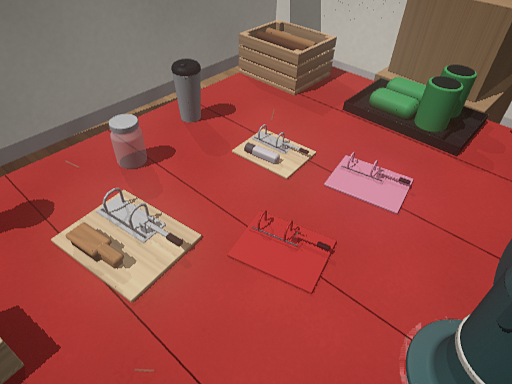

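The larger birch board is on the left, with its grip at about (178,172) in the top view. The candidates are:
- larger birch lever (178,172)
- small birch lever (351,178), not to be touched
- red board lever (258,266), a look-alike
- pink board lever (384,280), a look-alike

By the description, the target is the birch board with the dog brush, at (178,172). Next I'll measure its corners and grip and check a close crop.

```bash
cat > h.py <<'E'
import numpy as np, cv2
def ray(c,uv):
    d=np.linalg.inv(c['mtx'])@np.array([uv[0],uv[1],1.]);R=np.array(c['R']);t=np.array(c['t'])
    return -R.T@t, R.T@d
def onplane(c,uv,z):
    o,d=ray(c,uv);return o+d*(z-o[2])/d[2]
def proj(c,X):
    p=c['mtx']@(c['R']@np.array(X)+c['t']);return p[:2]/p[2]
E
python3 - <<'E'
from station import env
from h import *
im=cv2.imread('pics/top0.png');c=env.get_calibration('top')
hsv=cv2.cvtColor(im,cv2.COLOR_BGR2HSV)
m=cv2.inRange(hsv,(12,40,90),(35,190,255))
m=cv2.morphologyEx(m,cv2.MORPH_CLOSE,np.ones((25,25)))
cs,_=cv2.findContours(m,cv2.RETR_EXTERNAL,cv2.CHAIN_APPROX_NONE)
for k in cs:
    if cv2.contourArea(k)<2000: continue
    r=cv2.minAreaRect(k);b=cv2.boxPoints(r)
    P=np.array([onplane(c,p,.009)[:2] for p in b])
    print(r,P.round(4).tolist(),'c',P.mean(0).round(4),'sides',np.linalg.norm(P[1]-P[0]).round(4),np.linalg.norm(P[2]-P[1]).round(4))
crop=im[80:200,105:215];cv2.imwrite('pics/crop0.png',cv2.resize(crop,None,fx=5,fy=5,interpolation=cv2.INTER_CUBIC))
cs_=env.get_calibration('side');im=cv2.imread('pics/side0.png')
cv2.imwrite('pics/crop1.png',cv2.resize(im[170:300,40:215],None,fx=4.5,fy=4.5,interpolation=cv2.INTER_CUBIC))
E
```

```text
((28.499996185302734, 147.5), (56.99999237060547, 56.99999237060547), 0.0) [[0.5317, 0.5895], [0.6777, 0.6042], [0.6805, 0.461], [0.534, 0.4491]] c [0.606  0.5259] sides 0.1468 0.1432
((335.7512512207031, 152.01776123046875), (69.96460723876953, 56.64140319824219), 85.91438293457031) [[0.6922, -0.1693], [0.7057, -0.3147], [0.5246, -0.3232], [0.512, -0.1812]] c [ 0.6086 -0.2471] sides 0.1461 0.1813
((159.81011962890625, 140.25619506835938), (92.62848663330078, 76.8427734375), 84.5596694946289) [[0.7395, 0.3125], [0.763, 0.1178], [0.5232, 0.0875], [0.5017, 0.2764]] c [0.6319 0.1986] sides 0.1962 0.2417
((428.5, 46.5), (93.0, 165.0), 90.0) [[1.0242, -0.2802], [1.0349, -0.7262], [0.7729, -0.7069], [0.7642, -0.2757]] c [ 0.8991 -0.4973] sides 0.4462 0.2627
```

View pics/crop0.png

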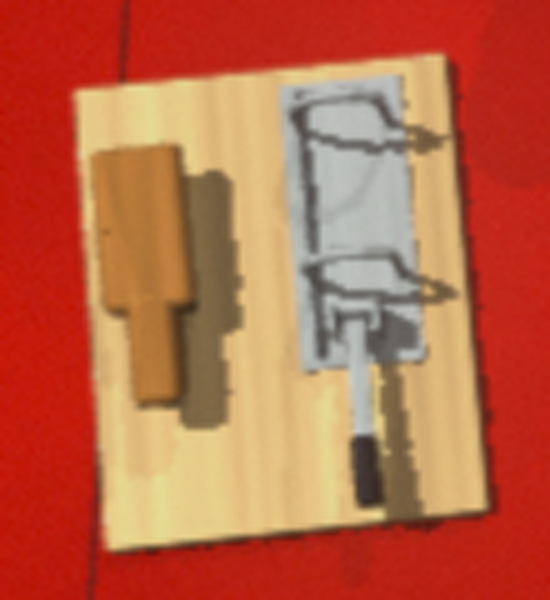

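View pics/crop1.png

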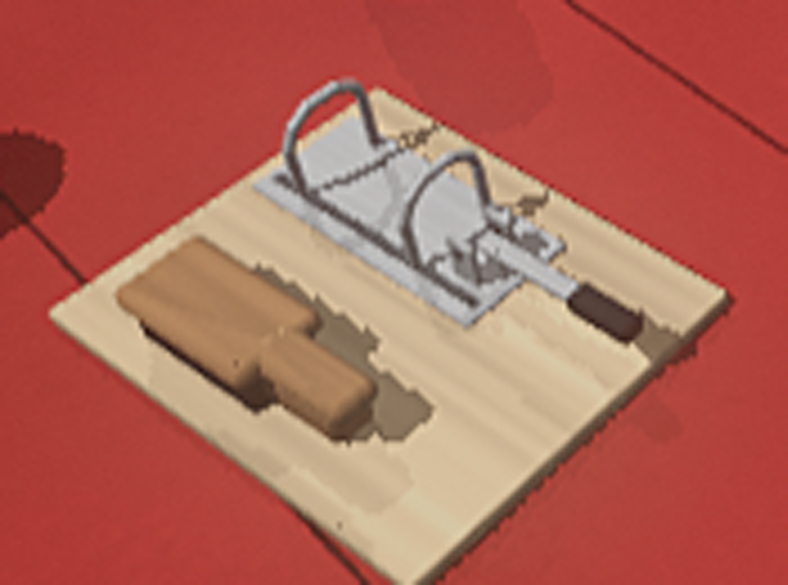

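The crops confirm the choice: a plain birch board with a brush and a black grip, centred at top (178.4,174) and side (174.4,239.3). Now I'll triangulate.

```bash
python3 - <<'E'
from station import env
from h import *
ct=env.get_calibration('top');cs=env.get_calibration('side')
A=np.array([onplane(ct,np.array(p)/5+[105,80]-0.4,.009)[:2] for p in [(445,55),(74,90),(107,550),(490,512)]])
B=np.array([onplane(cs,np.array(p)/4.5+[40,170]-.4,.009)[:2] for p in [(375,88),(50,313),(410,590),(730,296)]])
for Q in (A,B):
    print(Q.round(4).tolist(),Q.mean(0).round(4)); ex=(Q[0]+Q[1]-Q[2]-Q[3])/2; print('yaw',np.arctan2(ex[1],ex[0]),np.linalg.norm(ex))
def tri(a,b):
    M=[];v=[]
    o1,d1=ray(ct,a);o2,d2=ray(cs,b)
    s=np.linalg.lstsq(np.c_[d1,-d2],o2-o1,rcond=None)[0]
    p,q=o1+d1*s[0],o2+d2*s[1];return (p+q)/2,np.linalg.norm(p-q)
f=lambda p:np.array(p)/5+[105,80]-.4
g=lambda p:np.array(p)/4.5+[40,170]-.4
print('grip',tri(f((367,470)),g((605,312))))
print('grip far end',tri(f((371,503)),g((632,325))),'near',tri(f((364,437)),g((575,297))))
E=A.mean(0)
C=(A.mean(0)+B.mean(0))/2; ex=(A[0]+A[1]-A[2]-A[3]);yaw=np.arctan2(ex[1],ex[0])
R=np.array([[np.cos(yaw),-np.sin(yaw)],[np.sin(yaw),np.cos(yaw)]])
print('C',C,'yaw',yaw,'hinge',C+R@[-.02,-.04],'grip0',C+R@[-.098,-.04])
s=env.get_state()
from scipy.spatial.transform import Rotation as Ro
q=s['eef_rot'];T=Ro.from_quat([q[1],q[2],q[3],q[0]]).as_matrix();print('T cols x,y,z\n',T.round(3))
E
```

```text
[[0.7627, 0.1179], [0.7402, 0.3069], [0.5028, 0.2763], [0.525, 0.0872]] [0.6327 0.1971]
yaw 0.12825201144231607 0.23951568361757894
[[0.7619, 0.1203], [0.736, 0.3061], [0.5, 0.2769], [0.5222, 0.0898]] [0.63   0.1983]
yaw 0.12469477202380705 0.23969700455657547
grip (array([0.54103529, 0.14539721, 0.02990649]), np.float64(0.0016147342160899747))
grip far end (array([0.52472506, 0.14280872, 0.03207982]), np.float64(0.0005930470108556418)) near (array([0.55807006, 0.14806496, 0.0285259 ]), np.float64(0.0007062336698649588))
C [0.63135811 0.19768717] yaw 0.12825201144231607 hinge [0.61663839 0.15545768] grip0 [0.53927901 0.14548142]
T cols x,y,z
 [[-0.001  0.953  0.304]
 [ 0.002  0.304 -0.953]
 [-1.    -0.    -0.002]]
```

The larger grip is at about (0.540, 0.145, 0.03) and the board yaw is 0.128. I'll lift a little, turn +0.18 so the jaws line up with the board's y, and travel above it with the jaws half open.

```bash
python3 -m creep '[[-40,0,0,0.09],[-20,0,0,0.09],[0,29,-48,0],[0,29,-48,0],[0,29,-48,0],[0,29,-48,0],[0,29,-48,0],[0,29,-48,0],[0,29,-48,0],[0,29,-48,0],[0,29,-48,0],[0,29,-48,0],[0,29,-48,0],[0,29,-48,0],[0,29,-48,0],[0,29,-48,0],[0,29,-48,0],[40,0,0,0],[40,0,0,0],[0,0,0,0]]' 0.5
python3 - <<'E'
from station import env
from h import *
c=env.get_calibration('wrist');s=env.get_state()
im=env.snapshot('wrist');cv2.imwrite('pics/w1.png',im);np.savez('w1.npz',**{k:np.array(c[k]) for k in('mtx','R','t')})
print(s['tool_pos'],s['eef_rot'],s['width'],s['time_s'],s['contact_force'])
cv2.imwrite('pics/t1.png',env.snapshot('top'))
for z in(.029,.034): print(proj(c,[.540,.1455,z]))
E
```

```text
time_s: 2.6
tool_pos: [0.5343, 0.1498, 0.2083]
eef_rot: [0.53, 0.465, 0.533, -0.469]
contact_force: [-0.1, -0.2, 0.6]
width: 0.0422
[0.53427274 0.14982021 0.20826519] [ 0.52972996  0.46464473  0.53270688 -0.46873748] 0.04220691419246844 2.6 [-0.06718155 -0.19119748  0.60127836]
[258.81412131 162.59047667]
[258.88862678 163.51010856]
```

View pics/w1.png

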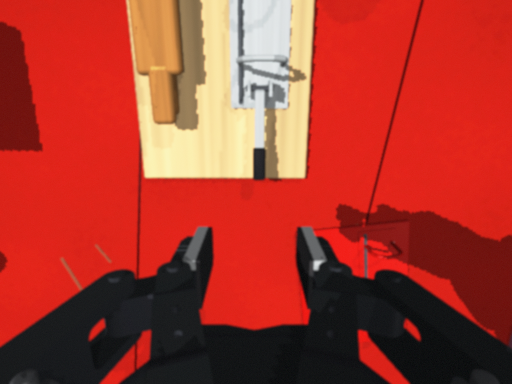

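The wrist view shows the black grip centred at about (259.5,163), matching the projection. The fingers straddle its column and the board edges are square to the jaws. I'll measure it and also use the top view.

```bash
python3 - <<'E'
from h import *
from scipy.spatial.transform import Rotation as Ro
c=dict(np.load('w1.npz'));im=cv2.imread('pics/w1.png')
m=cv2.inRange(im,(0,0,0),(60,60,60));m[:140]=0;m[190:]=0;m[:,:240]=0;m[:,280:]=0
n,l,st,ce=cv2.connectedComponentsWithStats(m);print(st[1:],ce[1:])
i=1+st[1:,4].argmax()
x,y,w,h,_=st[i]
for z in(.029,.034,.04): print(z,onplane(c,ce[i],z).round(4), 'ends',onplane(c,(ce[i][0],y),z).round(4),onplane(c,(ce[i][0],y+h),z).round(4))
q=[0.52972996,0.46464473,0.53270688,-0.46873748]
T=Ro.from_quat([q[1],q[2],q[3],q[0]]).as_matrix();print(T.round(4))
p=np.array([.53427,.14982,.20827])
for z in(.034,): print('shift in tool mm (y,z):',(T.T@(onplane(c,ce[i],z)-p)*1000).round(1))
print('cam',-c['R'].T@c['t'])
E
```

```text
[[254 149  11  30 306]] [[259.26470588 163.57843137]]
0.029 [0.539  0.1449 0.029 ] ends [0.5549 0.147  0.029 ] [0.5216 0.1425 0.029 ]
0.034 [0.54   0.1451 0.034 ] ends [0.5557 0.1472 0.034 ] [0.5229 0.1428 0.034 ]
0.04 [0.5412 0.1454 0.04  ] ends [0.5566 0.1474 0.04  ] [0.5244 0.1431 0.04  ]
[[-7.000e-03  9.916e-01  1.288e-01]
 [-1.600e-03  1.288e-01 -9.917e-01]
 [-1.000e+00 -7.100e-03  7.000e-04]]
shift in tool mm (y,z): [174.2   6.3   5.3]
cam [0.60399363 0.15931029 0.35145156]
```

```bash
python3 -m creep '[[40,3,3,0],[40,3,2,0],[40,0,0,0],[30,0,0,0],[16,0,0,0],[10,0,0,0],[8,0,0,0],[6,0,0,0],[0,0,0,0]]'
python3 - <<'E'
from station import env
from h import *
im=env.snapshot('wrist');cv2.imwrite('pics/w2.png',im)
s=env.get_state();print(s['tool_pos'],s['contact_force'])
im=env.snapshot('side');cv2.imwrite('pics/s2.png',cv2.resize(im[140:310,20:240],None,fx=3.5,fy=3.5))
E
```

```text
time_s: 3.82
tool_pos: [0.5431, 0.1464, 0.0213]
eef_rot: [0.531, 0.467, 0.531, -0.467]
contact_force: [-0.4, 0.4, 0.9]
width: 0.0425
[0.54323179 0.14651959 0.02148998] [-0.45127573  0.22181691 -0.5147692 ]
```

View pics/w2.png

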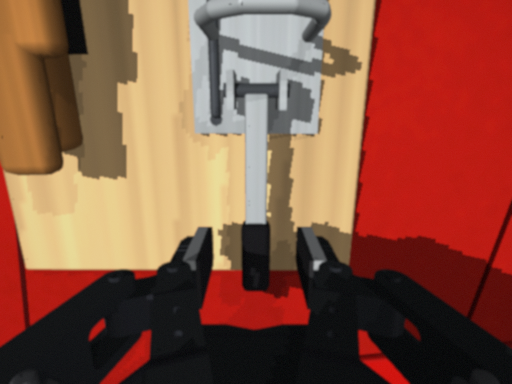

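View pics/s2.png

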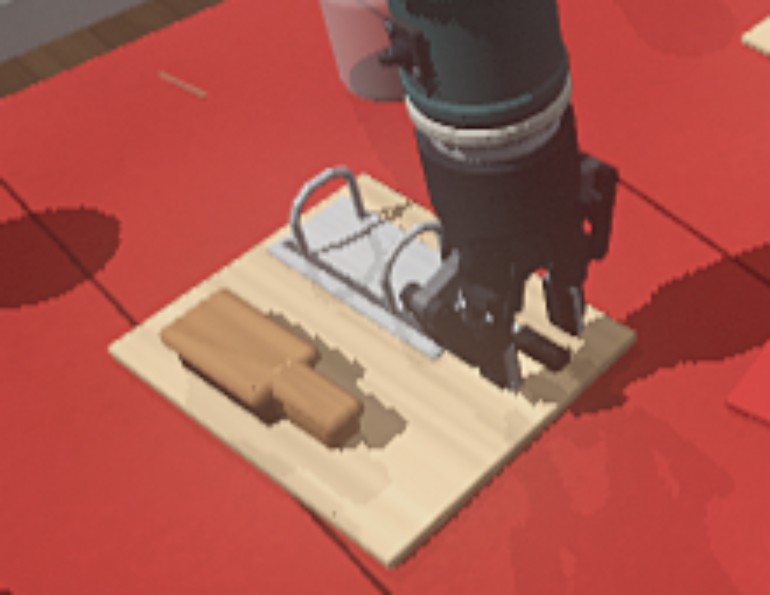

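The grip at (256,256) lies centred between the fingers and the small board is well clear. I'll lower 5 mm and close.

```bash
python3 -m creep '[[5,-3,0,0],[0,0,0,0]]'; python3 -m creep '[[0,0,0,0],[0,0,0,0],[0,0,0,0],[0,0,0,0]]' 0
python3 - <<'E'
from station import env
from h import *
im=env.snapshot('wrist');cv2.imwrite('pics/w3.png',im)
s=env.get_state();print(s['tool_pos'],s['contact_force'],s['wrist_torque'],s['width'])
E
```

```text
time_s: 4.18
tool_pos: [0.5395, 0.1459, 0.0159]
eef_rot: [0.531, 0.466, 0.531, -0.467]
contact_force: [-0.1, 0.0, -0.4]
width: 0.0429
time_s: 4.68
tool_pos: [0.5402, 0.1456, 0.0163]
eef_rot: [0.531, 0.467, 0.531, -0.467]
contact_force: [0.3, -2.4, 0.5]
width: 0.0128
[0.54020939 0.14559458 0.01632197] [-0.42329471 -2.82462613  2.3643482 ] [-0.46154476  0.01388001 -0.00478297] 0.012470275558321224
```

View pics/w3.png

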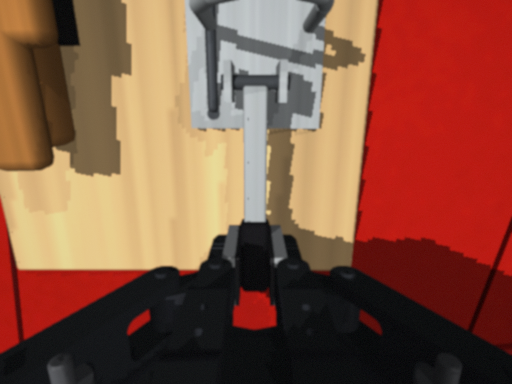

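Gripped at 12.5 mm width. Now lift along the arc about the hinge, letting the grip turn between the pads, first half first.

```bash
python3 -m creep '[[-8,0.8,0,0],[-7.5,1.6,0,0],[-7.5,2.3,0,0],[-7,3,0,0],[-7,3.7,0,0],[-6.5,4.4,0,0],[0,0,0,0]]'
python3 - <<'E'
from station import env
from h import *
im=env.snapshot('wrist');cv2.imwrite('pics/w4.png',im)
s=env.get_state();print(s['tool_pos'],s['contact_force'],s['wrist_torque'],s['width'])
im=env.snapshot('side');cv2.imwrite('pics/s4.png',cv2.resize(im[140:310,20:240],None,fx=3.5,fy=3.5))
E
```

```text
time_s: 5.6
tool_pos: [0.5562, 0.1477, 0.0603]
eef_rot: [0.531, 0.467, 0.531, -0.467]
contact_force: [3.1, -4.3, -5.6]
width: 0.0122
[0.55612901 0.14766262 0.06024504] [ 3.2160116  -3.96672569 -4.96032344] [-0.92177785 -0.27033332 -0.14090351] 0.01250935852100386
```

View pics/w4.png

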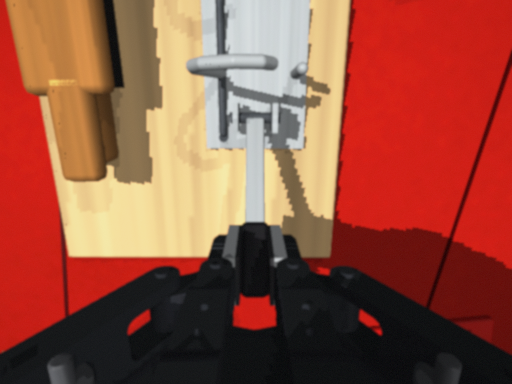

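View pics/s4.png

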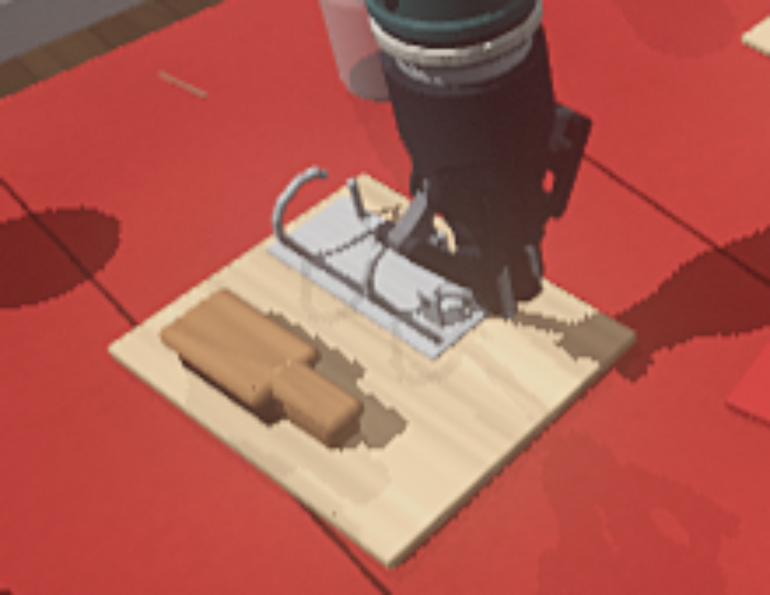

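The rings are opening with a clear gap and the grip is still held at width 12.5 mm. Continue to the stop.

```bash
python3 -m creep '[[-6,5,0,0],[-5.5,5.6,0,0],[-5,6,0,0],[-4.2,6.6,0,0],[-3.5,7,0,0],[-1.5,3.6,0,0],[0,0,0,0],[0,0,0,0],[0,0,0,0]]'
python3 - <<'E'
from station import env
from h import *
im=env.snapshot('wrist');cv2.imwrite('pics/w5.png',im)
s=env.get_state();print(s['tool_pos'],s['contact_force'],s['wrist_torque'],s['width'])
im=env.snapshot('side');cv2.imwrite('pics/s5.png',cv2.resize(im[140:310,20:240],None,fx=3.5,fy=3.5))
E
```

```text
time_s: 6.82
tool_pos: [0.5892, 0.1519, 0.0857]
eef_rot: [0.531, 0.467, 0.531, -0.467]
contact_force: [-0.2, -5.1, -8.4]
width: 0.0118
[0.58920568 0.15190692 0.08571309] [ 0.90243269 -3.91967786 -8.22945075] [-1.13024141  0.36732911 -0.1856124 ] 0.011853453480913387
```

View pics/w5.png

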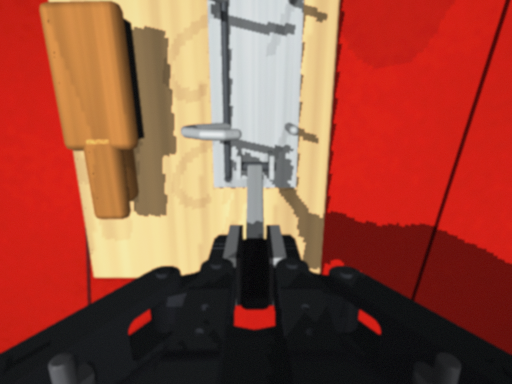

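View pics/s5.png

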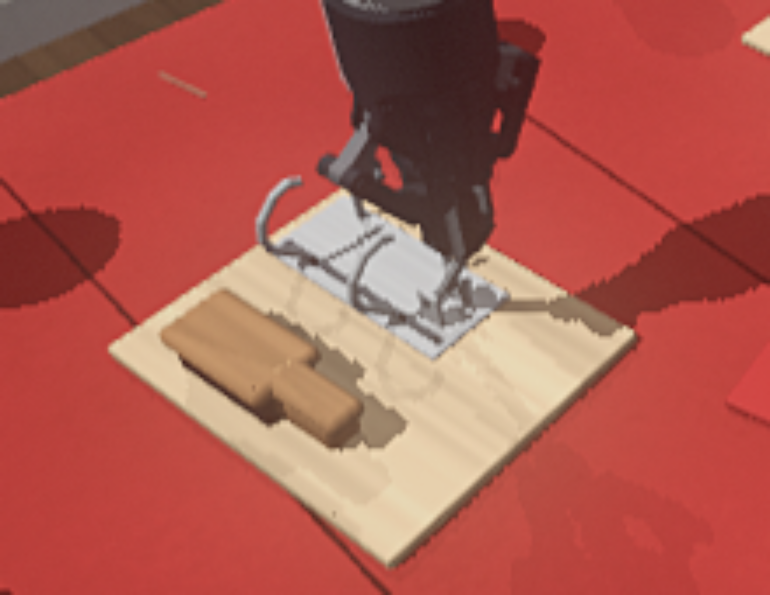

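By geometry the lever is at about 1.15–1.2 rad (rings wide open, left ring tips at (210,131)), but the side force is near zero, so the stop isn't confirmed. I'll nudge a few mm further to feel for it.

```bash
python3 -m creep '[[-0.5,2,0,0],[0,0,0,0]]';python3 -m creep '[[-0.5,2,0,0],[0,0,0,0]]';python3 -m creep '[[0,2,0,0],[0,0,0,0]]'
python3 - <<'E'
from station import env
from h import *
s=env.get_state();p=s['tool_pos']+[0,0,.019];print(p,s['contact_force'])
h=np.array([.6166,.1555,.029]);d=p-h;print('angle',np.arctan2(d[2],-(d[0]*.992+d[1]*.128)),np.linalg.norm(d))
im=env.snapshot('top');cv2.imwrite('pics/t6.png',cv2.resize(im[70:200,90:230],None,fx=4,fy=4))
c=env.get_calibration('wrist')
im=env.snapshot('wrist');cv2.imwrite('pics/w6.png',im)
# predicted lever-end pixel for angles
for th in(.9,1.0,1.1,1.2):
    print(th,[proj(c,h+[-r*np.cos(th)*.992,-r*np.cos(th)*.128,r*np.sin(th)]).round(0).tolist() for r in(0,.06,.096)])
E
```

```text
time_s: 7.18
tool_pos: [0.5898, 0.152, 0.086]
eef_rot: [0.53, 0.466, 0.532, -0.468]
contact_force: [-3.8, -5.1, -5.9]
width: 0.0118
time_s: 7.42
tool_pos: [0.5925, 0.1523, 0.0868]
eef_rot: [0.531, 0.466, 0.531, -0.468]
contact_force: [-2.7, -5.4, -6.0]
width: 0.0114
time_s: 7.68
tool_pos: [0.5935, 0.1525, 0.0872]
eef_rot: [0.531, 0.465, 0.532, -0.469]
contact_force: [-6.1, -6.8, 0.5]
width: 0.0119
[0.59354287 0.15245774 0.1062234 ] [-6.08743174 -6.79279853  0.46891715]
angle 1.2782105323840267 0.08064948692514026
0.9 [[254.0, 172.0], [255.0, 253.0], [255.0, 320.0]]
1.0 [[254.0, 172.0], [255.0, 249.0], [255.0, 315.0]]
1.1 [[254.0, 172.0], [255.0, 243.0], [255.0, 307.0]]
1.2 [[254.0, 172.0], [255.0, 235.0], [255.0, 296.0]]
```

View pics/w6.png

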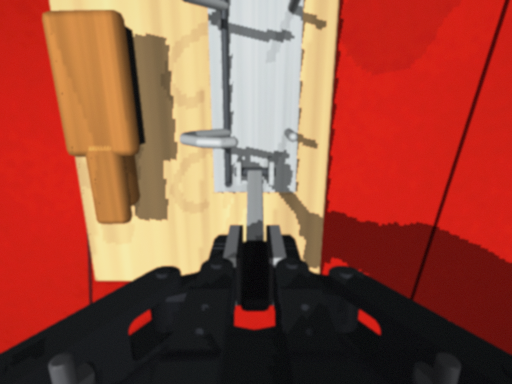

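View pics/t6.png

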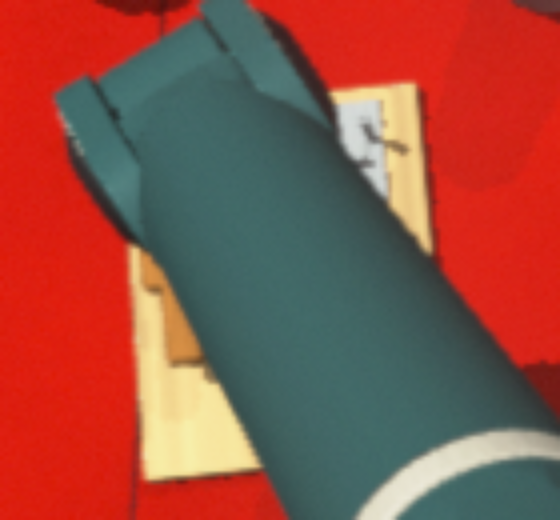

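The wrist view puts the grip's ends at rows 240–310, roughly 1.1 rad, while the TCP geometry gives 1.2 or more, with some slip possible. Resistance is still low, so I'll push further until the stop is clearly felt.

```bash
python3 -m creep '[[0,3,0,0],[0,0,0,0]]';python3 -m creep '[[0,3,0,0],[0,0,0,0]]';python3 -m creep '[[0,3,0,0],[0,0,0,0],[0,0,0,0]]'
python3 - <<'E'
from station import env
from h import *
s=env.get_state();p=s['tool_pos']+[0,0,.019];print(p,s['contact_force'],s['wrist_torque'])
c=env.get_calibration('wrist')
im=env.snapshot('wrist');cv2.imwrite('pics/w7.png',im)
h=np.array([.6166,.1555,.029])
for th in(.9,1.0,1.1,1.2):
    print(th,[proj(c,h+[-r*np.cos(th)*.992,-r*np.cos(th)*.128,r*np.sin(th)]).round(0).tolist() for r in(0,.06,.096)])
im=env.snapshot('side');cv2.imwrite('pics/s7.png',cv2.resize(im[140:310,20:240],None,fx=3.5,fy=3.5))
E
```

```text
time_s: 8.02
tool_pos: [0.5972, 0.1529, 0.088]
eef_rot: [0.531, 0.466, 0.531, -0.468]
contact_force: [-6.9, -8.1, 3.7]
width: 0.0113
time_s: 8.28
tool_pos: [0.5994, 0.1532, 0.0888]
eef_rot: [0.531, 0.465, 0.531, -0.469]
contact_force: [-11.2, -9.6, 10.8]
width: 0.0116
time_s: 8.65
tool_pos: [0.6042, 0.1538, 0.0892]
eef_rot: [0.531, 0.466, 0.53, -0.468]
contact_force: [-5.6, -7.9, 7.4]
width: 0.0111
[0.60424078 0.15380031 0.10815483] [-5.64654162 -7.90630732  7.35710248] [-1.75832957  1.5172087  -0.270268  ]
0.9 [[254.0, 186.0], [254.0, 268.0], [255.0, 335.0]]
1.0 [[254.0, 186.0], [254.0, 264.0], [255.0, 331.0]]
1.1 [[254.0, 186.0], [254.0, 259.0], [255.0, 324.0]]
1.2 [[254.0, 186.0], [254.0, 252.0], [255.0, 314.0]]
```

View pics/w7.png

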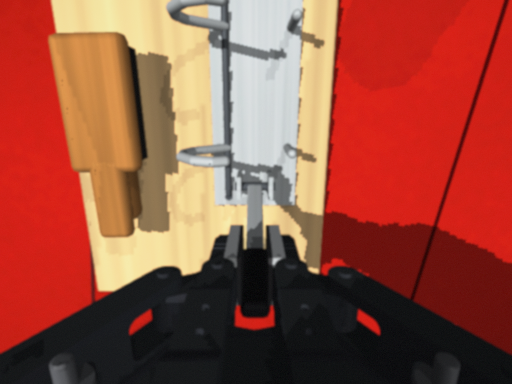

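View pics/s7.png

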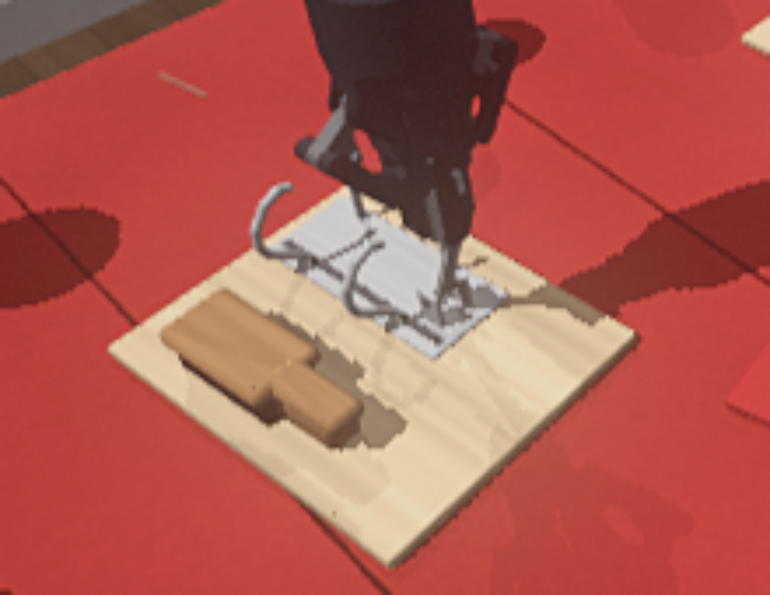

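The grip's ends at rows 250–315 now match the 1.2 rad prediction. Force rose to about 11 N and then the pads slid, so it is at the stop. The rings are wide open. I'll hold briefly, then open to re-centre on the grip.

```bash
python3 -m creep '[[0,0,0,0],[0,0,0,0]]'; python3 -m creep '[[0,0,0,0],[0,0,0,0],[0,0,0,0]]' 0.4
python3 - <<'E'
from station import env
from h import *
s=env.get_state();p=s['tool_pos'];print(p,s['contact_force'],s['width'])
c=env.get_calibration('wrist')
im=env.snapshot('wrist');cv2.imwrite('pics/w8.png',im)
h=np.array([.6166,.1555,.029])
for th in(.9,1.0,1.1,1.2):
    print(th,[proj(c,h+[-r*np.cos(th)*.992,-r*np.cos(th)*.128,r*np.sin(th)]).round(0).tolist() for r in(0,.06,.096)])
im=env.snapshot('side');cv2.imwrite('pics/s8.png',cv2.resize(im[140:310,20:240],None,fx=3.5,fy=3.5))
E
```

```text
time_s: 9.0
tool_pos: [0.6042, 0.1538, 0.0891]
eef_rot: [0.531, 0.466, 0.53, -0.468]
contact_force: [-5.6, -8.2, 7.5]
width: 0.011
time_s: 9.38
tool_pos: [0.6048, 0.1559, 0.0874]
eef_rot: [0.531, 0.467, 0.531, -0.466]
contact_force: [0.6, 0.5, -0.5]
width: 0.0339
[0.60477936 0.15587439 0.08736226] [ 0.58575492  0.54127026 -0.52349334] 0.033864992815187046
0.9 [[257.0, 188.0], [258.0, 271.0], [258.0, 339.0]]
1.0 [[257.0, 188.0], [258.0, 267.0], [258.0, 335.0]]
1.1 [[257.0, 188.0], [258.0, 262.0], [259.0, 328.0]]
1.2 [[257.0, 188.0], [258.0, 255.0], [259.0, 318.0]]
```

View pics/w8.png

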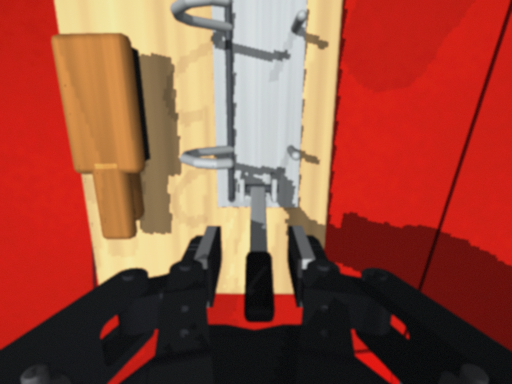

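View pics/s8.png

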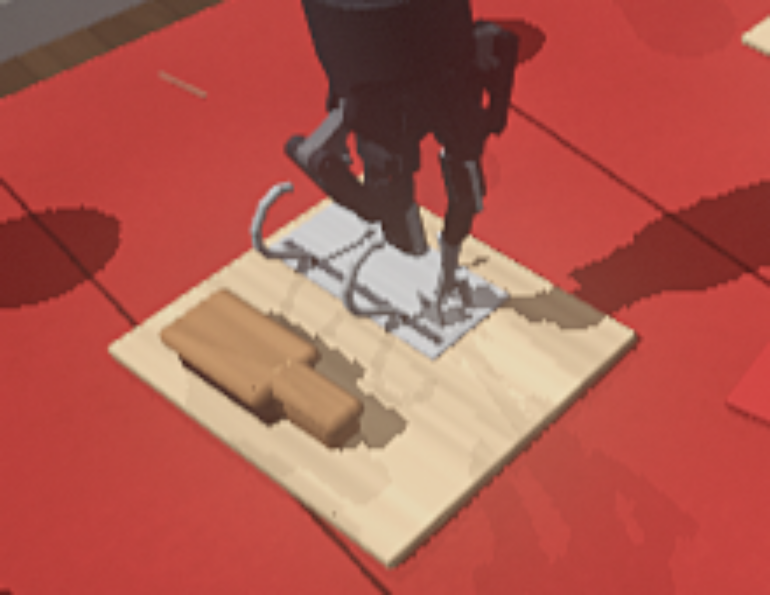

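The released lever stays up. Its ends at rows 253 and 321 fit about 1.18 rad. Re-centre by −17 mm along tool y and 5 mm down, then grip again.

```bash
python3 -m creep '[[3,-9,1,0],[2,-8,1,0],[0,0,0,0]]'; python3 -m creep '[[0,0,0,0],[0,0,0,0],[0,0,0,0],[0,0,0,0]]' 0
python3 - <<'E'
from station import env
from h import *
s=env.get_state();p=s['tool_pos'];print(p,s['contact_force'],s['width'])
im=env.snapshot('wrist');cv2.imwrite('pics/w9.png',im)
E
```

```text
time_s: 9.85
tool_pos: [0.5865, 0.1498, 0.0811]
eef_rot: [0.531, 0.466, 0.531, -0.467]
contact_force: [-0.3, 0.7, 0.1]
width: 0.0341
time_s: 10.35
tool_pos: [0.5876, 0.1513, 0.0818]
eef_rot: [0.531, 0.467, 0.531, -0.466]
contact_force: [-1.7, 3.5, 2.0]
width: 0.0131
[0.58760751 0.15128859 0.08181585] [-1.72282751  3.54825977  2.02993076] 0.013128328248336022
```

View pics/w9.png

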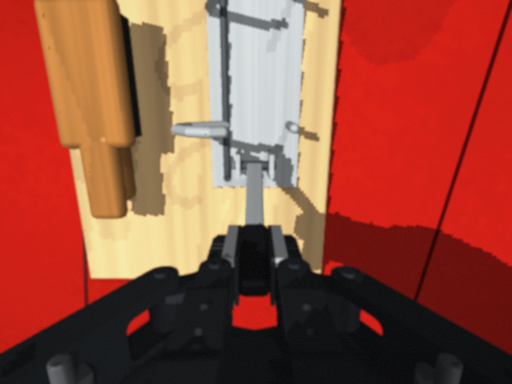

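Gripped again at 13.1 mm. Now the reverse arc down to about 0.1 rad, so the tips stay off the board. I'll press the last bit from above.

```bash
python3 -m creep '[[3.2,-7,0,0],[3.9,-6.8,0,0],[4.5,-6.3,0,0],[5.1,-5.9,0,0],[5.7,-5.3,0,0],[6.2,-4.7,0,0],[0,0,0,0]]'; python3 -m creep '[[6.6,-4.1,0,0],[7,-3.4,0,0],[7.3,-2.7,0,0],[7.6,-1.9,0,0],[7.7,-1.2,0,0],[0,0,0,0]]'
python3 - <<'E'
from station import env
from h import *
s=env.get_state();p=s['tool_pos'];print(p,s['contact_force'],s['width'])
im=env.snapshot('wrist');cv2.imwrite('pics/w10.png',im)
im=env.snapshot('side');cv2.imwrite('pics/s10.png',cv2.resize(im[140:310,20:240],None,fx=3.5,fy=3.5))
E
```

```text
time_s: 11.28
tool_pos: [0.5544, 0.1471, 0.0544]
eef_rot: [0.532, 0.469, 0.53, -0.464]
contact_force: [1.1, 5.0, 5.9]
width: 0.0134
time_s: 12.02
tool_pos: [0.5409, 0.1455, 0.0176]
eef_rot: [0.532, 0.469, 0.531, -0.465]
contact_force: [0.5, 4.2, 4.0]
width: 0.0129
[0.54087558 0.14545125 0.0176198 ] [0.50726161 4.18689669 3.95039179] 0.01288944348341238
```

View pics/w10.png

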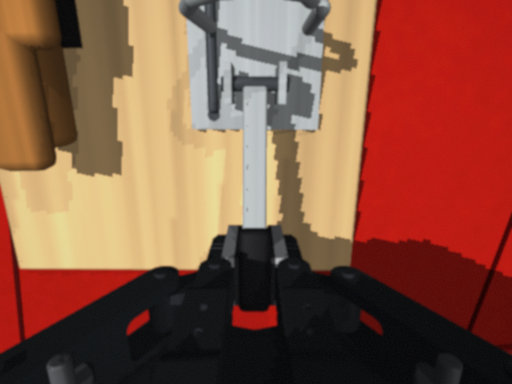

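View pics/s10.png

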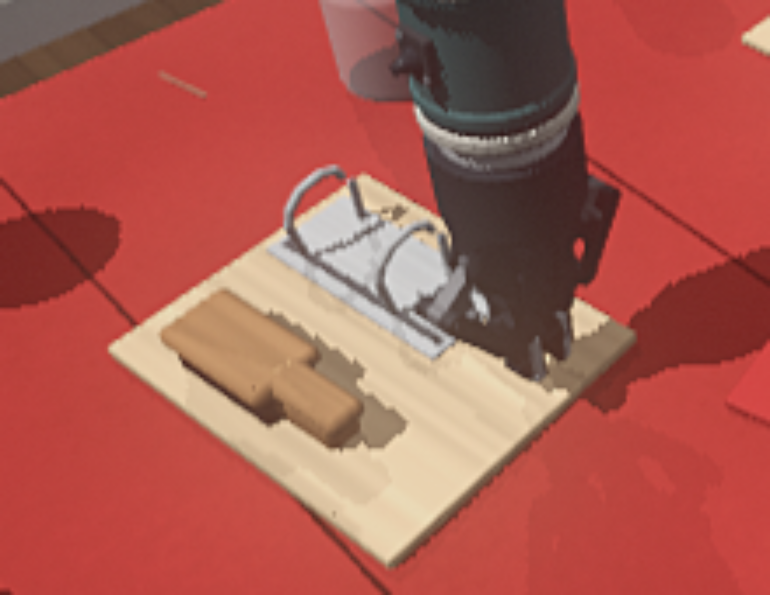

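The lever is nearly down, with a small ring gap left near (345,180) in the side crop. I'll press a few mm more while holding, then release, rise, shut the fingers and press from above.

```bash
python3 -m creep '[[3,0,0,0],[2,0,0,0],[0,0,0,0]]'; python3 -m creep '[[0,0,0,0],[0,0,0,0],[0,0,0,0]]' 0.45; python3 -m creep '[[-10,0,0,0],[-20,0,0,0],[-25,0,0,0],[0,0,0,0]]';  python3 -m creep '[[0,0,0,0],[0,0,0,0],[0,0,0,0],[0,0,0,0],[0,0,0,0]]' 0
python3 - <<'E'
from station import env
from h import *
s=env.get_state();p=s['tool_pos'];print(p,s['contact_force'],s['width'])
c=env.get_calibration('wrist')
im=env.snapshot('wrist');cv2.imwrite('pics/w11.png',im)
im=env.snapshot('side');cv2.imwrite('pics/s11.png',cv2.resize(im[140:310,20:240],None,fx=3.5,fy=3.5))
E
```

```text
time_s: 12.5
tool_pos: [0.5405, 0.1454, 0.0129]
eef_rot: [0.532, 0.468, 0.531, -0.465]
contact_force: [-0.4, 4.8, 5.7]
width: 0.0132
time_s: 12.88
tool_pos: [0.5384, 0.1429, 0.0112]
eef_rot: [0.531, 0.467, 0.531, -0.467]
contact_force: [0.9, 1.0, -0.9]
width: 0.0382
time_s: 13.38
tool_pos: [0.5406, 0.1444, 0.0698]
eef_rot: [0.532, 0.468, 0.53, -0.465]
contact_force: [-0.4, 0.3, -1.0]
width: 0.0384
time_s: 14.0
tool_pos: [0.5385, 0.1438, 0.0664]
eef_rot: [0.531, 0.467, 0.531, -0.467]
contact_force: [0.6, -0.3, -0.6]
width: -0.0
[0.53850249 0.1438417  0.06639776] [ 0.55228624 -0.32096418 -0.57705136] -3.544160880608418e-05
```

View pics/w11.png

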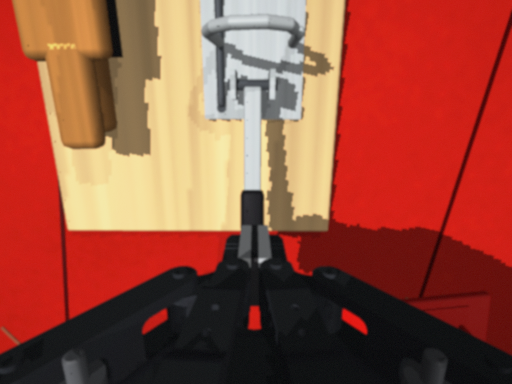

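View pics/s11.png

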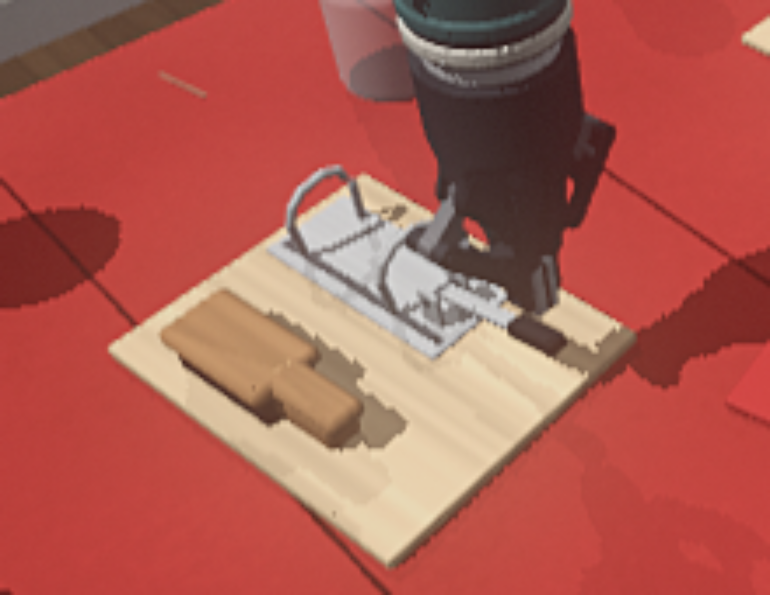

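The rings look closed and the grip is back over the board. Now press down on it with the shut fingers, stepwise, watching the force.

```bash
python3 -m creep '[[10,1,-1,0],[10,0,0,0],[4,0,0,0],[0,0,0,0]]'; python3 -m creep '[[3,0,0,0],[0,0,0,0]]';python3 -m creep '[[3,0,0,0],[0,0,0,0]]';python3 -m creep '[[2,0,0,0],[0,0,0,0]]'
```

```text
time_s: 14.6
tool_pos: [0.5391, 0.1449, 0.042]
eef_rot: [0.531, 0.466, 0.531, -0.467]
contact_force: [0.5, 0.9, 0.4]
width: -0.0002
time_s: 14.85
tool_pos: [0.5396, 0.145, 0.0396]
eef_rot: [0.531, 0.467, 0.531, -0.467]
contact_force: [-0.1, -0.4, 0.5]
width: 0.0
time_s: 15.1
tool_pos: [0.5395, 0.1449, 0.0365]
eef_rot: [0.531, 0.467, 0.531, -0.467]
contact_force: [-0.1, 0.6, -0.6]
width: -0.0001
time_s: 15.35
tool_pos: [0.5395, 0.1449, 0.0346]
eef_rot: [0.531, 0.467, 0.531, -0.467]
contact_force: [-0.3, -0.9, 0.7]
width: 0.0003
```

```bash
python3 -m creep '[[1.5,0,0,0],[0,0,0,0]]';python3 -m creep '[[1.5,0,0,0],[0,0,0,0]]';python3 -m creep '[[1.5,0,0,0],[0,0,0,0]]'
```

```text
time_s: 15.6
tool_pos: [0.5395, 0.1449, 0.0343]
eef_rot: [0.531, 0.467, 0.531, -0.467]
contact_force: [-4.6, -2.0, 12.5]
width: 0.0001
time_s: 15.85
tool_pos: [0.5395, 0.145, 0.0339]
eef_rot: [0.532, 0.466, 0.531, -0.467]
contact_force: [-7.8, -3.0, 22.8]
width: 0.0003
time_s: 16.1
tool_pos: [0.5395, 0.145, 0.0336]
eef_rot: [0.532, 0.466, 0.53, -0.467]
contact_force: [-10.1, -4.9, 33.7]
width: -0.0002
```

The lever is solid at the bottom: the grip top is at z = 0.034, as expected for angle 0, and 34 N moves it no further. I'll rise clear and make a final check.

```bash
python3 -m creep '[[-10,0,0,0],[-40,0,0,0],[-50,0,0,0],[-50,0,0,0],[0,-40,40,0],[0,-40,40,0],[0,-40,40,0],[0,-40,40,0],[0,0,0,0],[0,0,0,0]]'
python3 - <<'E'
from station import env
from h import *
s=env.get_state();print(s['tool_pos'],s['contact_force'],abs(s['qvel']).max())
im=env.snapshot('side');cv2.imwrite('pics/s12.png',im)
cv2.imwrite('pics/s12c.png',cv2.resize(im[110:300,40:330],None,fx=2.7,fy=2.7,interpolation=cv2.INTER_CUBIC))
cv2.imwrite('pics/t12.png',env.snapshot('top'))
E
```

```text
time_s: 17.35
tool_pos: [0.4021, -0.0341, 0.1805]
eef_rot: [0.531, 0.467, 0.531, -0.467]
contact_force: [1.0, 0.7, 0.2]
width: -0.0001
[ 0.40206062 -0.03409602  0.1804854 ] [1.01795956 0.73220537 0.21633417] 0.02526294453855445
```

View pics/s12c.png

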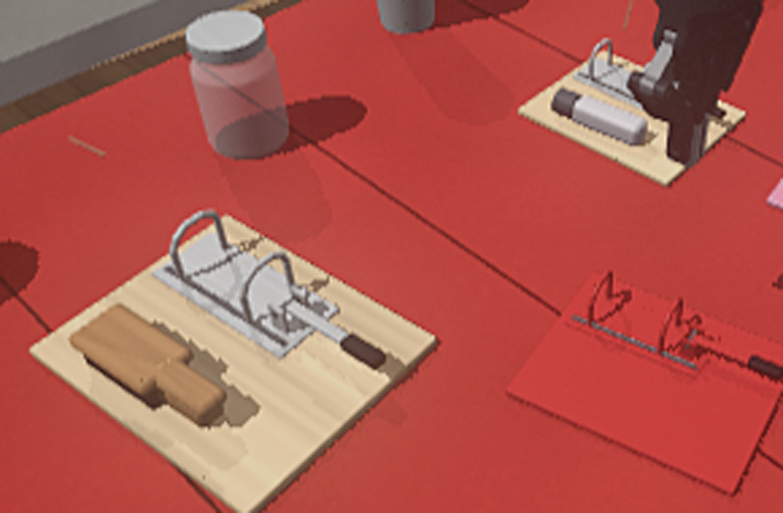

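View pics/t12.png

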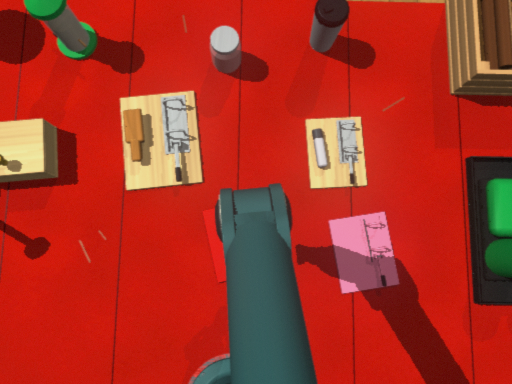

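The larger board's rings are closed at side-crop (200,240) and (270,280), and its lever lies flat with the grip at (362,350). In the top view the small lever at (351,178) is unchanged, and the arm is clear of everything. I'm handing the job in.

```bash
python3 -m creep '[[0,0,0,0],[0,0,0,0],[0,0,0,0]]'; python3 -c "
from station import env
print(env.finish_job())"
```

```text
time_s: 17.82
tool_pos: [0.4015, -0.0339, 0.1801]
eef_rot: [0.531, 0.467, 0.531, -0.467]
contact_force: [0.3, 0.2, -0.1]
width: -0.0003
the job is handed in; nothing more can be done
None
```

I lifted the larger board's lever to its stop, brought it back down and pressed it home with shut fingers. The job was handed in at about 17.8 s; no verdict was reported.

- **Lift:** At the top the rings stood wide open. My angle estimates disagreed at first: about 1.1 rad from the wrist picture and 1.28 rad from the tool position. I pushed further, and the force rose to about 11 N before the pads slid on the grip. The later wrist pictures put the lever at 1.18–1.2 rad, and it stayed up when I let go to re-grip.
- **Press:** Under 34 N the lever went no further, with the grip's top at 0.034 m, which matches fully down.
- **Last checks:** The final pictures show the larger board's rings closed and its lever flat, the smaller board's lever unchanged, and the arm clear of everything with about zero contact force. In the last side view the gripper stands in front of the smaller board's lever, so that check rests on the top view only.

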